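# Comb out of the deep tin, into the steriliser, timer set

## Task

Lift the orange comb out of the deep blue tin, set it down on the clear chest top and let go, then pick it up again so that your fingers fit the slot and lower it gently, teeth down, into the middle of the steriliser's slot, standing upright and square between the lamp panels. Once it stands there let go, then turn the timer dial so that its white pointer lines up with the red mark. Do not drop the comb into the slot, do not force the tin or the lamp panels, and leave the other things on the chest where they are.

Things in the scene. Friction and masses are not known exactly. Their poses are not given: they have to be found in the camera images.
- comb: loose orange wide-tooth afro comb, 70 g, 58 mm wide (x), 18 mm thick (y), 90 mm tall (z). Upper 36 mm: solid spine; below: five flat-ended teeth, on which it can stand. Origin: centre of the underside, at the teeth tips; z points to the spine. It starts upright on the tin's inner floor, its width across the tin's narrow side, its top 30 mm below the rim. Either broad face may face either lamp panel
- tin: deep narrow blue tin, fixed, open on top, 130 (its x) by 78 (y) mm outside, 120 by 68 mm inside, walls 5 mm, 128 mm high, the comb's edges lie too close to its long walls for fingers; inner floor 8 mm above the chest top. Origin: centre of its underside, on the chest top
- steriliser: white open-topped comb steriliser, fixed. Origin: under the slot's centre, on the chest top; x along the slot, y towards the timer. Base plate 140 (x) by 92 (y) by 12 mm, its top is the slot floor; beside it, centred at y = +100 mm, a control box 90 by 92 mm, 45 mm high, with the timer dial on its top (axis at x = 0, y = +100 mm)
- slot (a point): centre of the slot floor (top of the base plate, 12 mm above the chest), marked by a thin grey strip 62 by 24 mm; axes as the steriliser. The slot runs along x, is 44 mm wide (y) between the panels and open at both x ends: room for fingers at the comb's edges, not beside its broad faces
- panels: the two upright lamp panels of the steriliser, fixed, each 84 mm long (x), 10 mm thick, 85 mm high above the slot floor, inner faces at y = +22 and -22 mm. Origin: centre of the slot floor
- timer_grip (a point): point on the dial's vertical axis at the height to grip it, 82 mm above the chest top. The dial is a black bar 46 mm long, 14 mm wide and 32 mm high standing on a 48 mm disc; bar top 89 mm, disc top 59 mm above the chest. Axes turn with the dial: x along the bar, the white pointer line is on the bar's -x half
- timer (a joint): angle of the timer dial in rad, 0 to 6.28, growing clockwise seen from above; light friction (0.05 N m), stays where left. At 0 the pointer points along the steriliser's -x. Ticks every 0.524 rad; the red tick is at 1.571, where the pointer points along the steriliser's +y. Starts between 0.1 and 0.75
- wig_head: bystander: black faceless wig stand head, 272 mm high, 156 mm wide; origin centre of underside
- cream_jar: bystander: closed jar of hair cream, 72 mm wide, 70 mm high; origin centre of underside
- spray_bottle: bystander: clear spray bottle with black lever trigger, 62 mm wide, 186 mm high; origin centre of underside
- clipper_guard: bystander: steel clipper guard, 50 by 45 by 22 mm; origin centre of underside
- red_mirror: bystander: red hand mirror lying flat, disc 110 mm wide (origin at its centre), handle along -x to 155 mm
- hairbrush: bystander: dark wooden brush lying flat, 205 mm long along its x, 28 mm high; origin near mid-length, underside
There are look-alikes about, which are no part of the job. What is shaped like the comb but black is not meant.

How it is judged (in metres and radians):
On the way, in this order (a step that is already met when the one before it is completed fails the run):
1. the comb has been taken out of the tin, put down on the chest top away from tin and slot, and let go (contact force between comb and the fingers below 0.05 N and linear speed of comb below 0.02 m/s and height (world z) of comb below 0.02 m and horizontal distance between comb and tin above 0.09 m and horizontal distance between comb and slot above 0.11 m), for 0.2 s.
2. the comb stands upright on the slot floor, square between the lamp panels, let go (x of comb in the frame of slot between -0.015 and 0.015 m and y of comb in the frame of slot between -0.013 and 0.013 m and z of comb in the frame of slot between -0.005 and 0.006 m and angle between comb's own z axis and vertical below 0.1 rad and angle between the x axis of comb and the x axis of steriliser, either way round below 0.25 rad and contact force between comb and the fingers below 0.05 N and linear speed of comb below 0.02 m/s), for 0.2 s.
3. the timer's pointer is at the red mark (value of joint timer between 1.45 and 1.69 rad), for 0.2 s.
At the end, for the whole second after the job is handed in: The comb stands on its teeth on the slot floor (within 6 mm), within 15 mm of the slot centre along it and 13 mm across it, upright within 0.1 rad, square to the slot within 0.25 rad, released, at rest; the timer rests within 0.12 rad of the red mark (1.45 to 1.69 rad) (all of step 2 and all of step 3 and velocity of joint timer between -0.05 and 0.05 rad/s); the robot touches nothing.
It fails at once if the comb drops or slams into the slot (faster than 0.35 m/s with its teeth below the panel tops) (horizontal distance between comb and slot below 0.04 m and z of comb in the frame of slot below 0.08 m and linear speed of comb above 0.35 m/s).
It fails at once if the robot presses the tin with more than 25 N (contact force between tin and the fingers above 25 N or contact force between tin and the arm above 25 N).
It fails at once if the robot or the comb presses the lamp panels with more than 20 N (contact force between panels and the fingers above 20 N or contact force between panels and the arm above 20 N or contact force between panels and comb above 20 N).
It fails at once if another thing on the chest is moved by more than 30 mm (distance of any of wig_head, cream_jar, spray_bottle, clipper_guard, red_mirror, hairbrush from where it was at the start of the episode above 0.03 m).
It also fails if it takes over 69 s, if anything falls off the work surface, if the arm or the gripper's body presses on something with over 40 N, if the wrist force passes 120 N, or if a joint passes its speed limit or range.

## Robot

A 6-joint arm with a two-finger parallel gripper is mounted at the origin on the work surface. World frame = base frame: x ahead of the robot, y to its left, z up, the work surface at z = 0. Lengths are in mm, angles in rad, forces in N, time in s.
With the tool pointing down it reaches from about 275 to 825 mm from the base axis. Payload 5.2 kg.
Tool frame: the origin (TCP) lies at the very end of the fingers, on their centre line; the grasp point (between the pads) lies manip.grasp_offset behind it (manip.grasp_offset is the distance from the TCP to the grasp point, in mm); x points along the fingers, y is the direction in which the jaws open and shut, and the axes are right-handed (so a half turn about x gives the same grasp; the last joint's range is limited). The gripper opens to 93 mm and grips with 3 to 60 N. Pads are 15 mm wide; open, the fingers measure 128 mm over their backs; the gripper's body (75 mm by 188 mm) begins 65 mm behind the grasp point.
Start: joints at [-1.545, 0.259, 1.535, -0, 1.348, -0.203], TCP at [124.766, -535.666, 218.653] pointing down, gripper open.
Joint ranges: [-3.14, 3.14], [-0.91, 2.08], [0.19, 2.58], [-1.22, 4.36], [0.22, 2.71], [-3.12, 3.12]. Speed limits (rad/s): [2.57, 2.57, 3.14, 3.14, 3.14, 3.14].

## Interface

Orientations are given as a unit quaternion [w, x, y, z].
In Python, from cell import readout, snapshot, calibration, order, spot_in, silhouettes, tip_of, manip gives the robot as it stands.
- The arm moves only by the tool move_arm, never from a script. Its argument "targets" is a list of rows, each an object with "claw": the opening, from -1 (shut) to 1 (fully open); "delta_pos": the shift along the tool's x, y, z in mm, a list of three; "rotation": the turn, a rotation vector about the tool's x, y, z in rad, a list of three. In form: [{"claw": claw, "delta_pos": [tx, ty, tz], "rotation": [ax, ay, az]}, ...]. A call has 1 to 10 rows; each row shifts and turns the pose as measured when the row begins, along the tool's axes as they then stand; what a row does not reach is not made up. A row lasts 1/8 s, in which the tool goes at most 62.5 mm and 10.7 degrees, less where a joint would pass 70% of its speed; a pose out of reach is approached as far as the arm can. A call is refused whole if a number of a shift passes 62.5 or a number of a turn 0.188, either way. A call with a gripper value outside its range is refused whole. The fingers move at their own pace and stop on an object; the grip force is fixed at half the most. Time passes only in rows, so rows that do not move let the fingers close. It gives the time, the measured TCP pose, the force and the opening at its end, in the units of the state.
- readout.observe(): the state, without advancing time (a new reading comes with each control period).
- snapshot(name): name is "scene" or "top"; returns (picture, depth): 420x560x3 uint8, red, green, blue; 420x560 float32, mm along the optical axis (not along the pixel's ray), 0 where there is no reading.
- calibration(name): a dict with "fx", "fy", "cx", "cy" (pixels), "rvec" (rotation vector, rad) and "tvec" (3), from world to camera coordinates, as OpenCV has them. Camera axes: x right, y down, z forward; pixel columns grow to the right and rows downward; lengths in mm; the calibration is good to about 2 mm. A picture is of the moment at which its call begins. calibration takes no time and is no camera call.
- order.close_job(): hands the job in, once; it reports no verdict.
Trained networks look in the newest picture that a camera, given by its name, has taken for a name from the list of things; names that differ only in an ending like _2 or _b are one class to them, and where a whole thing is asked for, a point or a joint stands for the part that bears it (a point fixed in the world has none). Each returns a list of dicts, best first, with "score" (0 to 1); they miss things now and then, are a little off and sometimes report something else, mostly with a low value. They report only what shows in the picture. A call takes as long as a camera call. They do not tell look-alikes from the thing itself.
- spot_in(camera, name): "extent" ([left, top, width, height] in pixels, round what is visible of it).
- silhouettes(camera, name): "pixels" (420x560 bool, what is visible of it) and "extent" ([left, top, width, height] in pixels, round what is visible of it).
- tip_of(camera, name): "position" ([column, row] in pixels: a listed point, or the origin of a listed thing).
The state is a dict: "t": time; "joint_pos": joint angles; "joint_velocities": joint speeds; "joint_torque": joint torques, N m; "tcp_pos": TCP position; "tcp_rot": TCP orientation; "wrist_force": force on the tool from outside, world axes, zero at the start; "ft_torque": the same for the moment, N m; "gripper_width": finger opening in mm.
Only numpy, scipy, OpenCV 4.12 (cv2) and the standard library are available. Lean on these libraries where they do the work, as an engineer would, in place of code of your own. Each camera call takes 0.05 s, during which the arm holds its last target. There are 200 camera calls.

## Working session

There is one attempt and no reset: what is moved stays moved. The work goes in short steps, Python scripts to look and compute and a tool call to move; the robot and the scene stay as the last step left them, time stands still between calls to the robot, and variables do not carry over. Pictures are saved under pics/ and viewed, about 8 in all and at most 12, crops included, and the job is handed in when it is done.

Besides the shell and the picture viewer there is one more tool, called after ">>>" by a JSON object that holds its "name" and its "arguments". move_arm: Moves the arm, as the interface text tells. Its arguments: {"type":"object","properties":{"targets":{"type":"array","items":{"type":"object","properties":{"claw":{"type":"number"},"delta_pos":{"type":"array","items":{"type":"number"}},"rotation":{"type":"array","items":{"type":"number"}}}}}},"required":["targets"]}

```bash
ls; mkdir -p pics; cat > h.py <<'E'
import numpy as np, cv2
from scipy.spatial.transform import Rotation as R
from cell import readout, snapshot, calibration, order, spot_in, silhouettes, tip_of, manip
def cam(n):
    c=calibration(n); return c, R.from_rotvec(np.array(c['rvec']).ravel()).as_matrix(), np.array(c['tvec']).ravel()
def cloud(n,depth):
    c,M,t=cam(n); v,u=np.mgrid[:420,:560]
    p=np.stack([(u-c['cx'])/c['fx']*depth,(v-c['cy'])/c['fy']*depth,depth],-1)
    return (p-t)@M   # world
def ray(n,px,z):
    c,M,t=cam(n); d=M.T@np.array([(px[0]-c['cx'])/c['fx'],(px[1]-c['cy'])/c['fy'],1]); o=-M.T@t
    return o+d*(z-o[2])/d[2]
def proj(n,P):
    c,M,t=cam(n); q=M@np.array(P)+t; return q[0]/q[2]*c['fx']+c['cx'],q[1]/q[2]*c['fy']+c['cy']
def save(n,img): cv2.imwrite('pics/'+n+'.png',img[...,::-1])
E
python3 - <<'E'
from h import *
for n in('scene','top'):
    im,d=snapshot(n); save(n+'0',im); np.save(n+'0.npy',d)
    c,M,t=cam(n); print(n,c['fx'],-M.T@t)
    for k in('comb','tin','slot','steriliser','timer_grip'):
        r=tip_of(n,k); print(k,[(np.round(x['position']).tolist(),round(x['score'],2)) for x in r[:3]],[(x['extent'],round(x['score'],2)) for x in spot_in(n,k)[:3]] )
s=readout.observe();print(s,manip.grasp_offset)
print(R.from_quat(np.roll(s['tcp_rot'],-1)).as_matrix().round(3))
E
```

```text
pics
scene 411.83794226121535 [1145.48991777  449.57915288  988.58351926]
comb [([227.0, 154.0], 0.73), ([330.0, 225.0], 0.66), ([366.0, 246.0], 0.48)] [([324.4, 198.8, 9.3, 32.8], 0.79), ([364.1, 219.8, 12.2, 18.2], 0.5)]
tin [([367.0, 246.0], 0.56)] [([342.2, 209.1, 62.0, 52.7], 0.79)]
slot [([228.0, 153.0], 0.64)] [([208.1, 124.8, 67.8, 51.8], 0.97)]
steriliser [([228.0, 151.0], 0.77), ([254.0, 146.0], 0.47)] [([203.8, 123.3, 67.2, 53.4], 0.87)]
timer_grip [([254.0, 147.0], 0.5)] [([249.9, 142.8, 11.0, 17.6], 0.77)]
top 473.5662082950638 [ 426.25403153    7.41192111 1714.64546662]
comb [([220.0, 241.0], 0.68), ([254.0, 243.0], 0.66)] [([208.9, 235.7, 13.8, 15.6], 0.64), ([244.3, 236.4, 14.6, 13.4], 0.48)]
tin [([218.0, 244.0], 0.59)] [([193.0, 222.9, 41.3, 43.5], 0.78)]
slot [([367.0, 241.0], 0.95), ([137.0, 263.0], 0.17)] [([326.6, 219.5, 59.8, 45.6], 0.89), ([143.7, 199.0, 54.1, 25.0], 0.21)]
steriliser [([368.0, 242.0], 0.72)] [([325.9, 221.1, 59.2, 45.5], 0.71)]
timer_grip [([344.0, 248.0], 0.68), ([367.0, 243.0], 0.55)] [([336.1, 244.8, 14.8, 13.8], 0.65)]
{'t': 1.1, 'joint_pos': array([-1.54483122e+00,  2.58610328e-01,  1.53501618e+00,  6.84305071e-07,
        1.34801987e+00, -2.02794763e-01]), 'joint_velocities': array([-0.00022266, -0.00208401, -0.00028998, -0.00030938,  0.00081401,
       -0.0016579 ]), 'joint_torque': array([-4.76428850e-04, -4.37215948e+01, -2.84309864e+01,  7.20014703e-02,
        3.10345867e-02, -1.24666255e-05]), 'tcp_pos': array([ 124.74905851, -535.65448847,  218.64066854]), 'tcp_rot': array([ 0.08068364,  0.70248828,  0.08072144, -0.70248446]), 'wrist_force': array([-0.16693245, -0.71095455,  0.38750837]), 'ft_torque': array([-0.00640003, -0.03786317, -0.00199535]), 'gripper_width': 92.72796005641008} 18.8
[[-0.     0.227 -0.974]
 [ 0.    -0.974 -0.227]
 [-1.    -0.    -0.   ]]
```

```bash
python3 - <<'E'
from h import *
a=cv2.imread('pics/top0.png'); b=cv2.imread('pics/scene0.png')
A=cv2.resize(a[190:290,120:400],(800,286),interpolation=3); B=cv2.resize(b[100:280,180:440],(450,312),interpolation=3)
o=np.zeros((600,800,3),np.uint8); o[:286]=A; o[286:598,:450]=B; o[286:548,450:]=cv2.resize(a,(350,262))
cv2.imwrite('pics/m0.png',o)
P=cloud('top',np.load('top0.npy'))
im=a[...,::-1].astype(int); hsv=cv2.cvtColor(a,cv2.COLOR_BGR2HSV)
def st(name,m):
    q=P[m]; 
    if len(q)<4: print(name,len(q));return
    xy=q[:,:2].astype(np.float32); print(name,len(q),'z',np.percentile(q[:,2],[5,50,95]).round(),'rect',cv2.minAreaRect(xy))
h,s,v=cv2.split(hsv)
orange=(h>5)&(h<22)&(s>150)&(v>120)
blue=(h>100)&(h<130)&(s>100)
n,l,ss,_=cv2.connectedComponentsWithStats((orange).astype(np.uint8))
for i in range(1,n):
    if ss[i,4]>8: print(ss[i]); st('orange',(l==i))
n,l,ss,_=cv2.connectedComponentsWithStats((blue).astype(np.uint8))
for i in range(1,n):
    if ss[i,4]>30: print(ss[i]); st('blue top',(l==i)&(P[...,2]>115))
win=np.zeros_like(orange); win[210:275,315:400]=1
st('panels',win&(P[...,2]>85)&(P[...,2]<110)&(s<60)&(v>100)); st('dial',win&(P[...,2]>80)&(P[...,2]<100)&(v<80)); st('box',win&(P[...,2]>35)&(P[...,2]<53))
st('base',win&(P[...,2]>6)&(P[...,2]<20))
E
```

```text
[209 239  12  10  49]
orange 49 z [ 90.  95. 104.] rect ((473.7470397949219, 135.1409454345703), (272.0125427246094, 17.038928985595703), 66.01921081542969)
[ 122   51   88   78 4213]
blue top 17 z [1715. 1715. 1715.] rect ((426.2540283203125, 7.41192102432251), (0.0, 0.0), 0.0)
[ 488  151   62   60 1086]
blue top 4 z [1715. 1715. 1715.] rect ((426.2540283203125, 7.41192102432251), (0.0, 0.0), 0.0)
[215 225  18  24 171]
blue top 30 z [117. 126. 132.] rect ((538.786865234375, 189.56822204589844), (57.378726959228516, 26.15834617614746), 3.737278938293457)
[201 245  21  20 186]
blue top 33 z [117. 127. 134.] rect ((462.340576171875, 137.904541015625), (266.7715148925781, 46.424278259277344), 84.41361999511719)
[476 326  33  22 472]
blue top 279 z [121. 135. 141.] rect ((296.3994140625, -356.01190185546875), (769.949951171875, 54.160400390625), 74.36144256591797)
panels 164 z [ 87.  95. 101.] rect ((527.2714233398438, -304.8223876953125), (83.00031280517578, 64.9155044555664), 18.068857192993164)
dial 54 z [81. 86. 93.] rect ((495.7376403808594, -209.90184020996094), (14.465598106384277, 43.26578903198242), 75.06388854980469)
box 510 z [37. 45. 52.] rect ((508.328125, -246.7234649658203), (89.74374389648438, 169.36451721191406), 18.549936294555664)
base 718 z [ 6. 11. 17.] rect ((528.2202758789062, -265.0806579589844), (305.39581298828125, 227.3522491455078), 89.47355651855469)
```

View pics/m0.png

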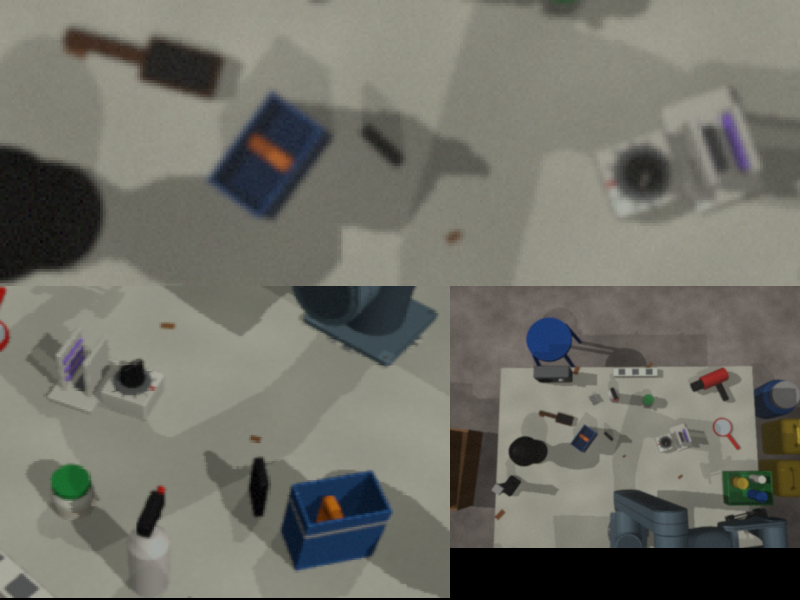

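The view shows the tin at top px about (218,244) with the orange comb across it. The black look-alike stands at about (254,241), and the steriliser is at about (367,242) with its timer at (344,248). The steriliser yaw comes out at about 18°, and its panel-to-dial distance agrees with the 100 mm given.

```bash
python3 - <<'E'
from h import *
a=cv2.imread('pics/top0.png'); h,s,v=cv2.split(cv2.cvtColor(a,cv2.COLOR_BGR2HSV)); P=cloud('top',np.load('top0.npy'))
win=np.zeros(h.shape,bool); win[215:275,190:242]=1
o=win&(h>3)&(h<25)&(s>110)
ys,xs=np.nonzero(o); W=np.array([ray('top',(x,y),98)[:2] for x,y in zip(xs,ys)],np.float32)
print('comb@98',cv2.minAreaRect(W),W.mean(0))
b=win&(((h>95)&(h<135)&(s>70))|o); cs,_=cv2.findContours(b.astype(np.uint8),0,1); c=max(cs,key=cv2.contourArea).reshape(-1,2)
print('tin@128',cv2.minAreaRect(np.array([ray('top',p,128)[:2] for p in c],np.float32)), cv2.minAreaRect(np.array([ray('top',p,100)[:2] for p in c],np.float32)))
q=P[win&(P[...,2]>122)&(P[...,2]<136)&((h>95)&(h<135))]; q=q[np.hypot(*(q[:,:2]-np.array([490,215])).T)<110]
print('rim',len(q),cv2.minAreaRect(q[:,:2].astype(np.float32)))
for n,p in(('black',(254,241)),('place',(305,258)),('speck',(278,273)),('slot',(367,241))): print(n,ray('top',p,0).round())
sc=np.array([527.3,-304.8]);print('slot floor from net',ray('top',(367,241),12))
E
```

```text
comb@98 ((522.1903076171875, 238.71755981445312), (57.18571853637695, 19.701427459716797), 56.05972671508789) [521.9829  238.03345]
tin@128 ((515.117919921875, 234.66529846191406), (82.31462097167969, 125.74417114257812), 54.12757110595703) ((516.68603515625, 238.67568969726562), (83.7672348022461, 127.96322631835938), 54.12760543823242)
rim 163 ((518.6104125976562, 240.52700805664062), (77.90603637695312, 129.34681701660156), 54.06126022338867)
black [533. 107.   0.]
place [470. -76.   0.]
speck [417.  21.   0.]
slot [ 529. -302.    0.]
slot floor from net [ 528.58200156 -299.86113009   12.        ]
```

```bash
cat >> h.py <<'E'
import json
def plan(goal,phi,claw,step=55):
    """rows (tool axes) to the world goal with tool y at yaw phi (deg), tool down; tilt also levelled"""
    s=readout.observe(); p=np.array(s['tcp_pos']); r=R.from_quat(np.roll(s['tcp_rot'],-1)); f=np.radians(phi)
    c,sn=np.cos(f),np.sin(f); g=R.from_matrix(np.array([[0,c,sn],[0,sn,-c],[-1,0,0]]))
    w=(r.inv()*g).as_rotvec(); d=np.array(goal)-p
    n=max(1,int(np.ceil(max(np.linalg.norm(d)/step,np.linalg.norm(w)/.18))))
    rows=[]
    for i in range(n):
        rows.append({"claw":claw,"delta_pos":(r.inv().apply(d/n)).round(1).tolist(),"rotation":(w/n).round(3).tolist()}); r=r*R.from_rotvec(w/n)
    print('t',s['t'],'tcp',p.round(1),'w',round(s['gripper_width'],1),'F',np.round(s['wrist_force'],1),n); print(json.dumps(rows))
E
python3 -c "
from h import *
plan([522,238.5,222],-36,0.08,60)"
```

```text
t 1.1 tcp [ 124.7 -535.7  218.6] w 92.7 F [-0.2 -0.7  0.4] 15
[{"claw": 0.08, "delta_pos": [-0.2, -44.3, -37.5], "rotation": [-0.048, -0.0, 0.0]}, {"claw": 0.08, "delta_pos": [-0.2, -42.4, -39.6], "rotation": [-0.048, -0.0, 0.0]}, {"claw": 0.08, "delta_pos": [-0.2, -40.5, -41.5], "rotation": [-0.048, -0.0, 0.0]}, {"claw": 0.08, "delta_pos": [-0.2, -38.5, -43.4], "rotation": [-0.048, -0.0, 0.0]}, {"claw": 0.08, "delta_pos": [-0.2, -36.4, -45.2], "rotation": [-0.048, -0.0, 0.0]}, {"claw": 0.08, "delta_pos": [-0.2, -34.2, -46.9], "rotation": [-0.048, -0.0, 0.0]}, {"claw": 0.08, "delta_pos": [-0.2, -31.9, -48.4], "rotation": [-0.048, -0.0, 0.0]}, {"claw": 0.08, "delta_pos": [-0.2, -29.6, -49.9], "rotation": [-0.048, -0.0, 0.0]}, {"claw": 0.08, "delta_pos": [-0.2, -27.2, -51.3], "rotation": [-0.048, -0.0, 0.0]}, {"claw": 0.08, "delta_pos": [-0.2, -24.7, -52.5], "rotation": [-0.048, -0.0, 0.0]}, {"claw": 0.08, "delta_pos": [-0.2, -22.2, -53.6], "rotation": [-0.048, -0.0, 0.0]}, {"claw": 0.08, "delta_pos": [-0.2, -19.6, -54.6], "rotation": [-0.048, -0.0, 0.0]}, {"claw": 0.08, "delta_pos": [-0.2, -17.0, -55.5], "rotation": [-0.048, -0.0, 0.0]}, {"claw": 0.08, "delta_pos": [-0.2, -14.3, -56.2], "rotation": [-0.048, -0.0, 0.0]}, {"claw": 0.08, "delta_pos": [-0.2, -11.6, -56.8], "rotation": [-0.048, -0.0, 0.0]}]
```

>>> {"name": "move_arm", "arguments": {"targets": [{"claw":0.08,"delta_pos":[0,-44,-37],"rotation":[-0.048,0,0]},{"claw":0.08,"delta_pos":[0,-42,-40],"rotation":[-0.048,0,0]},{"claw":0.08,"delta_pos":[0,-40,-41],"rotation":[-0.048,0,0]},{"claw":0.08,"delta_pos":[0,-38,-43],"rotation":[-0.048,0,0]},{"claw":0.08,"delta_pos":[0,-36,-45],"rotation":[-0.048,0,0]},{"claw":0.08,"delta_pos":[0,-34,-47],"rotation":[-0.048,0,0]},{"claw":0.08,"delta_pos":[0,-32,-48],"rotation":[-0.048,0,0]},{"claw":0.08,"delta_pos":[0,-30,-50],"rotation":[-0.048,0,0]},{"claw":0.08,"delta_pos":[0,-27,-51],"rotation":[-0.048,0,0]},{"claw":0.08,"delta_pos":[0,-25,-52],"rotation":[-0.048,0,0]}]}}

```text
t: 2.35
tcp_pos: [391.1, -9.8, 219.4]
tcp_rot: [0.25, 0.664, 0.244, -0.661]
wrist_force: [0.8, -1.3, 0.6]
gripper_width: 50.0
```

```bash
python3 -c "
from h import *
plan([522,238.5,222],-36,0.08,60)"
```

```text
t 2.35 tcp [391.1  -9.8 219.4] w 50.0 F [ 0.8 -1.3  0.6] 5
[{"claw": 0.08, "delta_pos": [-0.6, -20.4, -52.3], "rotation": [-0.046, -0.0, -0.002]}, {"claw": 0.08, "delta_pos": [-0.6, -18.0, -53.2], "rotation": [-0.046, -0.0, -0.002]}, {"claw": 0.08, "delta_pos": [-0.6, -15.5, -53.9], "rotation": [-0.046, -0.0, -0.002]}, {"claw": 0.08, "delta_pos": [-0.5, -13.0, -54.6], "rotation": [-0.046, -0.0, -0.002]}, {"claw": 0.08, "delta_pos": [-0.5, -10.5, -55.1], "rotation": [-0.046, -0.0, -0.002]}]
```

>>> {"name": "move_arm", "arguments": {"targets": [{"claw":0.08,"delta_pos":[0,-20,-52],"rotation":[-0.046,0,0]},{"claw":0.08,"delta_pos":[0,-18,-53],"rotation":[-0.046,0,0]},{"claw":0.08,"delta_pos":[0,-15,-54],"rotation":[-0.046,0,0]},{"claw":0.08,"delta_pos":[0,-13,-54],"rotation":[-0.046,0,0]},{"claw":0.08,"delta_pos":[0,-10,-55],"rotation":[-0.046,0,0]},{"claw":0.08,"delta_pos":[0,0,0],"rotation":[0,0,0]}]}}

```text
t: 3.1
tcp_pos: [525.5, 250.5, 219.5]
tcp_rot: [0.33, 0.63, 0.322, -0.624]
wrist_force: [-0.3, -0.6, -0.4]
gripper_width: 50.0
```

```bash
python3 - <<'E'
from h import *
plan([522,238.5,64],-36,0.08,40)
im,d=snapshot('scene'); save('s1',im)
for k in((522,238.5,98),(518.6,240.5,128)): print(proj('scene',k))
B=cv2.resize(im[60:300,270:480],(700,800*1)[:1]*1+(600,),interpolation=3)
save('s1c',B)
E
```

```text
t 3.1 tcp [525.5 250.5 219.5] w 50.0 F [-0.3 -0.6 -0.4] 4
[{"claw": 0.08, "delta_pos": [38.9, 0.5, 3.0], "rotation": [0.004, -0.0, -0.004]}, {"claw": 0.08, "delta_pos": [38.9, 0.6, 3.0], "rotation": [0.004, -0.0, -0.004]}, {"claw": 0.08, "delta_pos": [38.9, 0.8, 3.0], "rotation": [0.004, -0.0, -0.004]}, {"claw": 0.08, "delta_pos": [38.9, 0.9, 3.0], "rotation": [0.004, -0.0, -0.004]}]
(np.float64(373.003775459464), np.float64(228.47585989030208))
(np.float64(376.64451057111035), np.float64(221.49404265402816))
```

View pics/s1c.png

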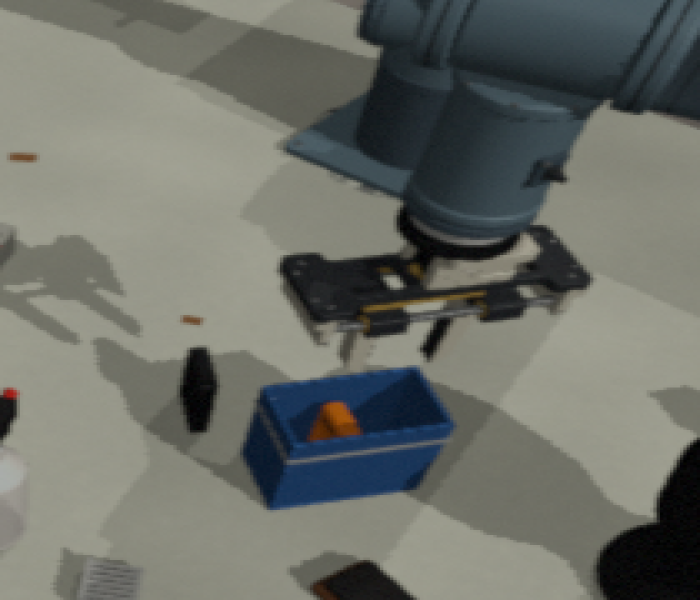

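The scene view shows the gripper just above the tin, open along its long side, and the comb's spine near crop (340,410). That agrees with the projected position. I'll centre over it and go down.

>>> {"name": "move_arm", "arguments": {"targets": [{"claw":0.08,"delta_pos":[20,3,12],"rotation":[0.015,0,-0.015]},{"claw":0.08,"delta_pos":[15,0,0],"rotation":[0,0,0]},{"claw":0.08,"delta_pos":[0,0,0],"rotation":[0,0,0]}]}}

```text
t: 3.52
tcp_pos: [519.3, 234.4, 184.2]
tcp_rot: [-0.32, -0.63, -0.32, 0.631]
wrist_force: [0.6, 0.4, 0.1]
gripper_width: 50.4
```

```bash
python3 -c "
from h import *
plan([522,238.5,64],-36,0.08,25)"
```

```text
t 3.525 tcp [519.3 234.4 184.2] w 50.4 F [0.6 0.4 0.1] 5
[{"claw": 0.08, "delta_pos": [24.0, -0.0, -1.0], "rotation": [-0.001, 0.0, 0.0]}, {"claw": 0.08, "delta_pos": [24.0, -0.0, -1.0], "rotation": [-0.001, 0.0, 0.0]}, {"claw": 0.08, "delta_pos": [24.0, -0.0, -1.0], "rotation": [-0.001, 0.0, 0.0]}, {"claw": 0.08, "delta_pos": [24.0, -0.0, -1.0], "rotation": [-0.001, 0.0, 0.0]}, {"claw": 0.08, "delta_pos": [24.0, -0.0, -1.0], "rotation": [-0.001, 0.0, 0.0]}]
```

>>> {"name": "move_arm", "arguments": {"targets": [{"claw":0.08,"delta_pos":[24,0,-2],"rotation":[0,0,0]},{"claw":0.08,"delta_pos":[24,0,-2],"rotation":[0,0,0]},{"claw":0.08,"delta_pos":[24,0,-1],"rotation":[0,0,0]},{"claw":0.08,"delta_pos":[24,0,0],"rotation":[0,0,0]},{"claw":0.08,"delta_pos":[22,0,0],"rotation":[0,0,0]},{"claw":0.08,"delta_pos":[0,0,0],"rotation":[0,0,0]},{"claw":0.08,"delta_pos":[0,0,0],"rotation":[0,0,0]}]}}

```text
t: 4.4
tcp_pos: [527.1, 237.2, 70.7]
tcp_rot: [0.32, 0.635, 0.318, -0.627]
wrist_force: [0.3, 0.5, 0.3]
gripper_width: 50.4
```

>>> {"name": "move_arm", "arguments": {"targets": [{"claw":-0.3,"delta_pos":[0,0,0],"rotation":[0,0,0]},{"claw":-1,"delta_pos":[0,0,0],"rotation":[0,0,0]},{"claw":-1,"delta_pos":[0,0,0],"rotation":[0,0,0]},{"claw":-1,"delta_pos":[0,0,0],"rotation":[0,0,0]},{"claw":-1,"delta_pos":[0,0,0],"rotation":[0,0,0]}]}}

```text
t: 5.03
tcp_pos: [528.8, 237.6, 73.8]
tcp_rot: [0.321, 0.637, 0.317, -0.625]
wrist_force: [0.4, -0.4, -1.2]
gripper_width: 17.7
```

>>> {"name": "move_arm", "arguments": {"targets": [{"claw":-1,"delta_pos":[-15,0,0],"rotation":[0,0,0]},{"claw":-1,"delta_pos":[-30,0,0],"rotation":[0,0,0]},{"claw":-1,"delta_pos":[-30,0,0],"rotation":[0,0,0]},{"claw":-1,"delta_pos":[-30,0,0],"rotation":[0,0,0]},{"claw":-1,"delta_pos":[-30,0,0],"rotation":[0,0,0]},{"claw":-1,"delta_pos":[-25,0,0],"rotation":[0,0,0]}]}}

```text
t: 5.78
tcp_pos: [524.7, 236.8, 241.1]
tcp_rot: [0.32, 0.636, 0.317, -0.626]
wrist_force: [0.7, -0.6, -0.9]
gripper_width: 17.8
```

```bash
python3 -c "
from h import *
plan([470,-80,225],-72,-1,45)"
```

```text
t 5.775 tcp [524.7 236.8 241.1] w 17.8 F [ 0.7 -0.6 -0.9] 8
[{"claw": -1, "delta_pos": [1.8, 18.0, 35.9], "rotation": [0.078, -0.002, -0.001]}, {"claw": -1, "delta_pos": [1.9, 20.7, 34.4], "rotation": [0.078, -0.002, -0.001]}, {"claw": -1, "delta_pos": [1.9, 23.3, 32.7], "rotation": [0.078, -0.002, -0.001]}, {"claw": -1, "delta_pos": [1.9, 25.8, 30.8], "rotation": [0.078, -0.002, -0.001]}, {"claw": -1, "delta_pos": [2.0, 28.1, 28.7], "rotation": [0.078, -0.002, -0.001]}, {"claw": -1, "delta_pos": [2.0, 30.3, 26.4], "rotation": [0.078, -0.002, -0.001]}, {"claw": -1, "delta_pos": [2.0, 32.2, 24.0], "rotation": [0.078, -0.002, -0.001]}, {"claw": -1, "delta_pos": [2.0, 34.0, 21.4], "rotation": [0.078, -0.002, -0.001]}]
```

>>> {"name": "move_arm", "arguments": {"targets": [{"claw":-1,"delta_pos":[2,18,36],"rotation":[0.078,0,0]},{"claw":-1,"delta_pos":[2,21,34],"rotation":[0.078,0,0]},{"claw":-1,"delta_pos":[2,23,33],"rotation":[0.078,0,0]},{"claw":-1,"delta_pos":[2,26,31],"rotation":[0.078,0,0]},{"claw":-1,"delta_pos":[2,28,29],"rotation":[0.078,0,0]},{"claw":-1,"delta_pos":[2,30,26],"rotation":[0.078,0,0]},{"claw":-1,"delta_pos":[2,32,24],"rotation":[0.078,0,0]},{"claw":-1,"delta_pos":[2,26,18],"rotation":[0.078,0,0]},{"claw":-1,"delta_pos":[0,0,0],"rotation":[0,0,0]},{"claw":-1,"delta_pos":[0,0,0],"rotation":[0,0,0]}]}}

```text
t: 7.02
tcp_pos: [468.6, -78.2, 236.0]
tcp_rot: [0.105, 0.711, 0.103, -0.688]
wrist_force: [0.5, 0.3, -0.3]
gripper_width: 17.9
```

```bash
python3 - <<'E'
from h import *
plan([470,-80,74],-72,-1,25)
im,d=snapshot('scene'); a=im[80:290,190:400]
im2,d2=snapshot('top'); P=cloud('scene',d)
hsv=cv2.cvtColor(im,cv2.COLOR_RGB2HSV); h,s,v=cv2.split(hsv)
o=(h>3)&(h<22)&(s>140)&(P[...,2]>60)&(P[...,2]<300); q=P[o]; print(len(q)); print(np.percentile(q,[2,50,98],axis=0).round())
save('s2',np.hstack([cv2.resize(a,(400,400),interpolation=3),cv2.resize(im2[200:310,250:360],(400,400),interpolation=3)]))
E
```

```text
t 7.025 tcp [468.6 -78.2 236. ] w 17.9 F [ 0.5  0.3 -0.3] 7
[{"claw": -1, "delta_pos": [23.1, 0.1, 0.6], "rotation": [-0.003, -0.005, -0.001]}, {"claw": -1, "delta_pos": [23.1, 0.1, 0.5], "rotation": [-0.003, -0.005, -0.001]}, {"claw": -1, "delta_pos": [23.1, 0.2, 0.4], "rotation": [-0.003, -0.005, -0.001]}, {"claw": -1, "delta_pos": [23.1, 0.2, 0.3], "rotation": [-0.003, -0.005, -0.001]}, {"claw": -1, "delta_pos": [23.1, 0.2, 0.2], "rotation": [-0.003, -0.005, -0.001]}, {"claw": -1, "delta_pos": [23.1, 0.2, 0.1], "rotation": [-0.003, -0.005, -0.001]}, {"claw": -1, "delta_pos": [23.1, 0.3, -0.0], "rotation": [-0.003, -0.005, -0.001]}]
955
[[-607.  -79.  175.]
 [-512.  181.  266.]
 [ 495.  274.  274.]]
```

View pics/s2.png

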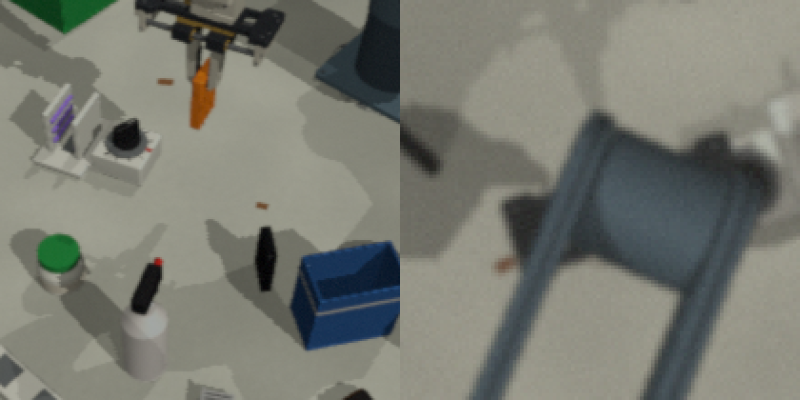

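The comb hangs straight in the jaws at crop (202,95), and the tin is empty. I'll lower it onto the clear surface.

>>> {"name": "move_arm", "arguments": {"targets": [{"claw":-1,"delta_pos":[25,0,0],"rotation":[-0.01,-0.02,0]},{"claw":-1,"delta_pos":[35,0,0],"rotation":[-0.01,-0.015,0]},{"claw":-1,"delta_pos":[35,0,0],"rotation":[0,0,0]},{"claw":-1,"delta_pos":[30,0,0],"rotation":[0,0,0]},{"claw":-1,"delta_pos":[10,0,0],"rotation":[0,0,0]},{"claw":-1,"delta_pos":[0,0,0],"rotation":[0,0,0]},{"claw":-1,"delta_pos":[0,0,0],"rotation":[0,0,0]}]}}

```text
t: 8.0
tcp_pos: [474.2, -73.0, 100.8]
tcp_rot: [0.12, 0.699, 0.112, -0.696]
wrist_force: [0.1, -0.6, -1.1]
gripper_width: 17.7
```

```bash
python3 -c "
from h import *
plan([470,-80,66],-72,-1,5)"
```

```text
t 8.0 tcp [474.2 -73.  100.8] w 17.7 F [ 0.1 -0.6 -1.1] 8
[{"claw": -1, "delta_pos": [4.4, 0.6, 0.8], "rotation": [0.002, -0.0, -0.001]}, {"claw": -1, "delta_pos": [4.4, 0.6, 0.8], "rotation": [0.002, -0.0, -0.001]}, {"claw": -1, "delta_pos": [4.4, 0.6, 0.8], "rotation": [0.002, -0.0, -0.001]}, {"claw": -1, "delta_pos": [4.4, 0.6, 0.8], "rotation": [0.002, -0.0, -0.001]}, {"claw": -1, "delta_pos": [4.3, 0.6, 0.8], "rotation": [0.002, -0.0, -0.001]}, {"claw": -1, "delta_pos": [4.3, 0.6, 0.8], "rotation": [0.002, -0.0, -0.001]}, {"claw": -1, "delta_pos": [4.3, 0.7, 0.8], "rotation": [0.002, -0.0, -0.001]}, {"claw": -1, "delta_pos": [4.3, 0.7, 0.8], "rotation": [0.002, -0.0, -0.001]}]
```

>>> {"name": "move_arm", "arguments": {"targets": [{"claw":-1,"delta_pos":[8,0,0],"rotation":[0.01,0,-0.008]},{"claw":-1,"delta_pos":[8,0,0],"rotation":[0,0,0]},{"claw":-1,"delta_pos":[8,0,0],"rotation":[0,0,0]},{"claw":-1,"delta_pos":[5,0,0],"rotation":[0,0,0]},{"claw":-1,"delta_pos":[2,0,0],"rotation":[0,0,0]},{"claw":-1,"delta_pos":[1,0,0],"rotation":[0,0,0]}]}}

```text
t: 8.75
tcp_pos: [475.7, -73.9, 68.5]
tcp_rot: [0.114, 0.7, 0.11, -0.696]
wrist_force: [0.4, -0.5, -0.6]
gripper_width: 17.9
```

```bash
python3 -c "
from h import *
plan([470,-80,66],-72,-1,5)"
```

```text
t 8.75 tcp [475.7 -73.9  68.5] w 17.9 F [ 0.4 -0.5 -0.6] 2
[{"claw": -1, "delta_pos": [1.2, 2.0, 3.7], "rotation": [0.002, -0.003, -0.003]}, {"claw": -1, "delta_pos": [1.2, 2.0, 3.7], "rotation": [0.002, -0.003, -0.003]}]
```

>>> {"name": "move_arm", "arguments": {"targets": [{"claw":-1,"delta_pos":[2,0,0],"rotation":[0,0,0]},{"claw":-1,"delta_pos":[2,0,0],"rotation":[0,0,0]},{"claw":-1,"delta_pos":[1,0,0],"rotation":[0,0,0]}]}}

```text
t: 9.12
tcp_pos: [476.2, -74.2, 65.8]
tcp_rot: [0.114, 0.701, 0.11, -0.696]
wrist_force: [-3.2, 0.8, 7.9]
gripper_width: 17.9
```

>>> {"name": "move_arm", "arguments": {"targets": [{"claw":-0.4,"delta_pos":[0,0,0],"rotation":[0,0,0]},{"claw":0,"delta_pos":[0,0,0],"rotation":[0,0,0]},{"claw":0,"delta_pos":[-1,0,0],"rotation":[0,0,0]},{"claw":0,"delta_pos":[-12,0,0],"rotation":[0,0,0]},{"claw":0,"delta_pos":[-25,0,0],"rotation":[0,0,0]},{"claw":1,"delta_pos":[-30,0,0],"rotation":[0,0,0]},{"claw":1,"delta_pos":[-30,0,0],"rotation":[0,0,0]},{"claw":1,"delta_pos":[0,0,0],"rotation":[0,0,0]}]}}

```text
t: 10.12
tcp_pos: [475.9, -73.9, 169.4]
tcp_rot: [0.115, 0.701, 0.11, -0.695]
wrist_force: [0.9, 0.3, -0.4]
gripper_width: 72.0
```

```bash
python3 - <<'E'
from h import *
im,d=snapshot('scene'); P=cloud('scene',d)
hsv=cv2.cvtColor(im,cv2.COLOR_RGB2HSV); h,s,v=cv2.split(hsv)
near=np.hypot(P[...,0]-476,P[...,1]+74)<70
o=(h>3)&(h<22)&(s>140)&near; q=P[o]; print(len(q)); print(np.percentile(q,[2,50,98],axis=0).round())
print(cv2.minAreaRect(q[:,:2].astype(np.float32)))
print([ (x['position'],x['score']) for x in tip_of('scene','comb')], proj('scene',(476,-74,0)),proj('scene',(476,-74,90)))
plan([476,-74,155],18,1,55)
save('s3',cv2.resize(im[100:240,220:360],(600,600),interpolation=3))
E
```

```text
295
[[ 444. -118.    4.]
 [ 487.  -68.   70.]
 [ 511.  -32.  285.]]
((478.9846496582031, -72.4998779296875), (49.929443359375, 115.56878662109375), 57.11084747314453)
[([293.2, 180.7], 0.79), ([328.0, 226.7], 0.62)] (np.float64(292.0890760892147), np.float64(182.26237487555005)) (np.float64(293.14880753177835), np.float64(162.59432747140286))
t 10.225 tcp [474.2 -73.2 166.8] w 79.7 F [-0.1 -0.4  0. ] 9
[{"claw": 1, "delta_pos": [1.3, 0.1, -0.2], "rotation": [-0.174, 0.0, -0.001]}, {"claw": 1, "delta_pos": [1.3, 0.2, -0.1], "rotation": [-0.174, 0.0, -0.001]}, {"claw": 1, "delta_pos": [1.3, 0.2, -0.1], "rotation": [-0.174, 0.0, -0.001]}, {"claw": 1, "delta_pos": [1.3, 0.2, -0.1], "rotation": [-0.174, 0.0, -0.001]}, {"claw": 1, "delta_pos": [1.3, 0.2, -0.0], "rotation": [-0.174, 0.0, -0.001]}, {"claw": 1, "delta_pos": [1.3, 0.2, 0.0], "rotation": [-0.174, 0.0, -0.001]}, {"claw": 1, "delta_pos": [1.3, 0.2, 0.0], "rotation": [-0.174, 0.0, -0.001]}, {"claw": 1, "delta_pos": [1.3, 0.2, 0.1], "rotation": [-0.174, 0.0, -0.001]}, {"claw": 1, "delta_pos": [1.3, 0.2, 0.1], "rotation": [-0.174, 0.0, -0.001]}]
```

View pics/s3.png

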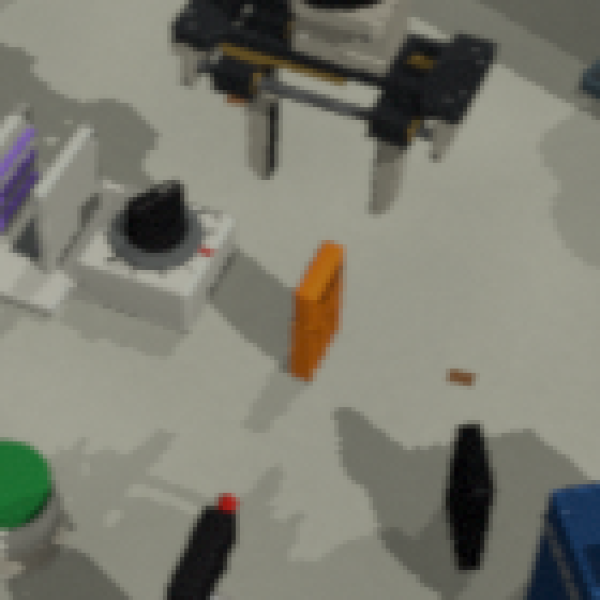

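The comb stands upright and free on the chest, top at crop (320,265), base about (315,360). Next I turn the gripper by 90°.

>>> {"name": "move_arm", "arguments": {"targets": [{"claw":1,"delta_pos":[0,0,0],"rotation":[-0.174,0,0]},{"claw":1,"delta_pos":[0,0,0],"rotation":[-0.174,0,0]},{"claw":1,"delta_pos":[0,0,0],"rotation":[-0.174,0,0]},{"claw":1,"delta_pos":[0,0,0],"rotation":[-0.174,0,0]},{"claw":1,"delta_pos":[0,0,0],"rotation":[-0.174,0,0]},{"claw":1,"delta_pos":[0,0,0],"rotation":[-0.174,0,0]},{"claw":1,"delta_pos":[0,0,0],"rotation":[-0.174,0,0]},{"claw":1,"delta_pos":[0,0,0],"rotation":[-0.174,0,0]},{"claw":1,"delta_pos":[0,0,0],"rotation":[-0.14,0,0]},{"claw":1,"delta_pos":[0,0,0],"rotation":[0,0,0]}]}}

```text
t: 11.48
tcp_pos: [464.2, -69.4, 151.5]
tcp_rot: [0.567, 0.409, 0.583, -0.414]
wrist_force: [-0.4, -0.1, -0.1]
gripper_width: 93.3
```

```bash
python3 - <<'E'
from h import *
im,d=snapshot('scene'); P=cloud('scene',d)
h,s,v=cv2.split(cv2.cvtColor(im,cv2.COLOR_RGB2HSV))
o=(h>3)&(h<22)&(s>140); o[:,:285]=0;o[:,305:]=0;o[:150]=0;o[195:]=0
q=P[o]; t=q[(q[:,2]>82)&(q[:,2]<102)&(np.hypot(q[:,0]-475,q[:,1]+74)<50)]; print(len(t),t.mean(0),cv2.minAreaRect(t[:,:2].astype(np.float32)))
plan([474.5,-74.5,56],18,1,25)
E
```

```text
70 [475.74622217 -70.60041903  87.65760245] ((473.9964294433594, -71.57948303222656), (51.71150207519531, 15.09507942199707), 14.297111511230469)
t 11.525 tcp [464.1 -69.4 151.5] w 92.9 F [ 0.1  0.3 -0.3] 4
[{"claw": 1, "delta_pos": [23.8, 2.5, 2.4], "rotation": [0.003, -0.004, 0.005]}, {"claw": 1, "delta_pos": [23.8, 2.4, 2.3], "rotation": [0.003, -0.004, 0.005]}, {"claw": 1, "delta_pos": [23.8, 2.3, 2.2], "rotation": [0.003, -0.004, 0.005]}, {"claw": 1, "delta_pos": [23.9, 2.2, 2.1], "rotation": [0.003, -0.004, 0.005]}]
```

>>> {"name": "move_arm", "arguments": {"targets": [{"claw":1,"delta_pos":[5,9,8],"rotation":[0.012,-0.016,0.02]},{"claw":1,"delta_pos":[15,0,0],"rotation":[0,0,0]},{"claw":1,"delta_pos":[0,0,0],"rotation":[0,0,0]}]}}

```text
t: 11.9
tcp_pos: [474.4, -73.8, 129.2]
tcp_rot: [0.57, 0.418, 0.57, -0.418]
wrist_force: [-0.1, -0.2, -0.1]
gripper_width: 92.9
```

```bash
python3 -c "
from h import *
plan([474.5,-74,56],18,1,20)"
```

```text
t 11.9 tcp [474.4 -73.8 129.2] w 92.9 F [-0.1 -0.2 -0.1] 4
[{"claw": 1, "delta_pos": [18.3, 0.0, 0.0], "rotation": [-0.002, 0.0, 0.0]}, {"claw": 1, "delta_pos": [18.3, 0.0, 0.0], "rotation": [-0.002, 0.0, 0.0]}, {"claw": 1, "delta_pos": [18.3, 0.0, 0.0], "rotation": [-0.002, 0.0, 0.0]}, {"claw": 1, "delta_pos": [18.3, 0.0, 0.0], "rotation": [-0.002, 0.0, 0.0]}]
```

>>> {"name": "move_arm", "arguments": {"targets": [{"claw":1,"delta_pos":[18,0,0],"rotation":[0,0,0]},{"claw":1,"delta_pos":[18,0,0],"rotation":[0,0,0]},{"claw":1,"delta_pos":[18,0,0],"rotation":[0,0,0]},{"claw":1,"delta_pos":[15,0,0],"rotation":[0,0,0]},{"claw":1,"delta_pos":[0,0,0],"rotation":[0,0,0]}]}}

```text
t: 12.52
tcp_pos: [475.6, -74.3, 60.1]
tcp_rot: [0.569, 0.42, 0.568, -0.421]
wrist_force: [-0.4, -0.2, 0.5]
gripper_width: 93.0
```

```bash
python3 -c "
from h import *
plan([474.5,-74,56],18,1,20)"
```

```text
t 12.525 tcp [475.6 -74.3  60.1] w 93.0 F [-0.4 -0.2  0.5] 1
[{"claw": 1, "delta_pos": [4.1, -0.9, -0.6], "rotation": [-0.017, 0.001, -0.001]}]
```

>>> {"name": "move_arm", "arguments": {"targets": [{"claw":1,"delta_pos":[3,-1,0],"rotation":[-0.015,0,0]},{"claw":0.6,"delta_pos":[0,0,0],"rotation":[0,0,0]},{"claw":0.4,"delta_pos":[0,0,0],"rotation":[0,0,0]},{"claw":0.25,"delta_pos":[0,0,0],"rotation":[0,0,0]},{"claw":-1,"delta_pos":[0,0,0],"rotation":[0,0,0]},{"claw":-1,"delta_pos":[0,0,0],"rotation":[0,0,0]}]}}

```text
t: 13.28
tcp_pos: [476.0, -75.2, 59.4]
tcp_rot: [0.573, 0.416, 0.57, -0.416]
wrist_force: [0.5, 0.0, -0.1]
gripper_width: 58.0
```

```bash
python3 -c "
from h import *
plan([474.5,-74,56],18,1,20)"
```

```text
t 13.275 tcp [476.  -75.2  59.4] w 58.0 F [ 0.5  0.  -0.1] 1
[{"claw": 1, "delta_pos": [3.4, -1.1, -1.6], "rotation": [-0.002, 0.004, -0.004]}]
```

>>> {"name": "move_arm", "arguments": {"targets": [{"claw":-1,"delta_pos":[-20,0,0],"rotation":[0,0,0]},{"claw":-1,"delta_pos":[-30,0,0],"rotation":[0,0,0]},{"claw":-1,"delta_pos":[-30,0,0],"rotation":[0,0,0]},{"claw":-1,"delta_pos":[-30,0,0],"rotation":[0,0,0]},{"claw":-1,"delta_pos":[-20,0,0],"rotation":[0,0,0]},{"claw":-1,"delta_pos":[0,0,0],"rotation":[0,0,0]}]}}

```text
t: 14.02
tcp_pos: [474.5, -74.4, 192.1]
tcp_rot: [0.572, 0.416, 0.571, -0.416]
wrist_force: [-0.6, -0.5, -1.1]
gripper_width: 57.2
```

```bash
python3 - <<'E'
from h import *
th=np.radians(18.1); ex=np.array([np.cos(th),np.sin(th)]); ey=np.array([-ex[1],ex[0]]); c0=np.array([527,-304.5])
for n in('scene','top'):
    P=cloud(n,np.load(n+'0.npy')); L=np.stack([(P[...,:2]-c0)@ex,(P[...,:2]-c0)@ey,P[...,2]],-1).reshape(-1,3)
    m=(abs(L[:,0])<60)&(abs(L[:,1])<45)&(L[:,2]>90)&(L[:,2]<101); q=L[m]
    for nm,k in(('A',q[:,1]<0),('B',q[:,1]>0)):
        r=q[k]; print(n,nm,len(r),'x',np.percentile(r[:,0],[3,50,97]).round(1),'y',np.percentile(r[:,1],[3,50,97]).round(1),'slope',np.polyfit(r[:,0],r[:,1],1)[0].round(3))
    m=(abs(L[:,0])<40)&(abs(L[:,1]-100)<40)&(L[:,2]>80)&(L[:,2]<95); r=L[m]; print('dial',len(r),cv2.minAreaRect(r[:,:2].astype(np.float32)))
    b=(abs(L[:,0])<65)&(abs(L[:,1]-100)<65)&(L[:,2]>40)&(L[:,2]<50); print('box',cv2.minAreaRect(L[b][:,:2].astype(np.float32)))
plan([527,-304.5,200],18,-1,45)
E
```

```text
scene A 70 x [-37.9   4.5  40.4] y [-34.1 -28.1 -23.8] slope 0.014
scene B 77 x [-40.5   1.6  40.1] y [20.3 26.3 30.6] slope 0.008
dial 59 ((0.11051654815673828, 96.64424896240234), (17.29075050354004, 43.8824462890625), 56.541507720947266)
box ((0.9496803283691406, 99.06341552734375), (91.56341552734375, 91.82645416259766), 1.445765733718872)
top A 67 x [-39.4  -3.9  39.5] y [-32.3 -26.6 -22.1] slope 0.002
top B 65 x [-39.   -4.6  38.8] y [21.6 27.3 31.4] slope -0.005
dial 52 ((-0.32595157623291016, 99.6294937133789), (14.465604782104492, 43.26580047607422), 56.96388626098633)
box ((-0.266510009765625, 99.43101501464844), (89.33597564697266, 91.93437957763672), 0.44994261860847473)
t 14.025 tcp [474.5 -74.4 192.1] w 57.2 F [-0.6 -0.5 -1.1] 6
[{"claw": -1, "delta_pos": [-1.2, -3.4, 39.2], "rotation": [-0.0, 0.0, -0.0]}, {"claw": -1, "delta_pos": [-1.3, -3.4, 39.2], "rotation": [-0.0, 0.0, -0.0]}, {"claw": -1, "delta_pos": [-1.3, -3.5, 39.2], "rotation": [-0.0, 0.0, -0.0]}, {"claw": -1, "delta_pos": [-1.3, -3.5, 39.2], "rotation": [-0.0, 0.0, -0.0]}, {"claw": -1, "delta_pos": [-1.3, -3.5, 39.2], "rotation": [-0.0, 0.0, -0.0]}, {"claw": -1, "delta_pos": [-1.3, -3.5, 39.2], "rotation": [-0.0, 0.0, -0.0]}]
```

>>> {"name": "move_arm", "arguments": {"targets": [{"claw":-1,"delta_pos":[-2,-3,39],"rotation":[0,0,0]},{"claw":-1,"delta_pos":[-1,-3,39],"rotation":[0,0,0]},{"claw":-1,"delta_pos":[-1,-3,39],"rotation":[0,0,0]},{"claw":-1,"delta_pos":[-1,-3,39],"rotation":[0,0,0]},{"claw":-1,"delta_pos":[-1,-3,39],"rotation":[0,0,0]},{"claw":-1,"delta_pos":[0,-3,32],"rotation":[0,0,0]},{"claw":-1,"delta_pos":[0,0,0],"rotation":[0,0,0]},{"claw":-1,"delta_pos":[0,0,0],"rotation":[0,0,0]}]}}

```text
t: 15.02
tcp_pos: [524.3, -298.7, 185.8]
tcp_rot: [0.567, 0.416, 0.577, -0.415]
wrist_force: [0.2, 0.5, -0.6]
gripper_width: 58.3
```

```bash
python3 -c "
from h import *
plan([527,-304.5,165],18.2,-1,45)"
```

```text
t 15.025 tcp [ 524.3 -298.7  185.8] w 58.3 F [ 0.2  0.5 -0.6] 1
[{"claw": -1, "delta_pos": [20.7, 1.0, 6.7], "rotation": [-0.004, -0.012, 0.007]}]
```

>>> {"name": "move_arm", "arguments": {"targets": [{"claw":-1,"delta_pos":[5,1,6],"rotation":[-0.004,-0.012,0.007]},{"claw":-1,"delta_pos":[5,0,0],"rotation":[0,0,0]},{"claw":-1,"delta_pos":[0,0,0],"rotation":[0,0,0]}]}}

```text
t: 15.4
tcp_pos: [526.7, -301.4, 174.4]
tcp_rot: [0.573, 0.414, 0.574, -0.414]
wrist_force: [0.5, -1.1, -0.4]
gripper_width: 57.9
```

```bash
python3 - <<'E'
from h import *
plan([527,-304.5,110],18.2,-1,15)
im,d=snapshot('scene'); save('s4',cv2.resize(im[70:210,160:300],(600,600),interpolation=3))
P=cloud('scene',d); h,s,v=cv2.split(cv2.cvtColor(im,cv2.COLOR_RGB2HSV))
o=(h>3)&(h<22)&(s>140); o[:70]=0;o[210:]=0;o[:,:160]=0;o[:,300:]=0; q=P[o]; q=q[np.hypot(q[:,0]-527,q[:,1]+304)<60]
print(len(q),np.percentile(q,[3,50,97],axis=0).round())
E
```

```text
t 15.4 tcp [ 526.7 -301.4  174.4] w 57.9 F [ 0.5 -1.1 -0.4] 5
[{"claw": -1, "delta_pos": [12.9, -0.1, 0.6], "rotation": [0.0, -0.0, 0.0]}, {"claw": -1, "delta_pos": [12.9, -0.1, 0.6], "rotation": [0.0, -0.0, 0.0]}, {"claw": -1, "delta_pos": [12.9, -0.1, 0.6], "rotation": [0.0, -0.0, 0.0]}, {"claw": -1, "delta_pos": [12.9, -0.1, 0.6], "rotation": [0.0, -0.0, 0.0]}, {"claw": -1, "delta_pos": [12.9, -0.1, 0.6], "rotation": [0.0, -0.0, 0.0]}]
340 [[ 498. -306.  119.]
 [ 527. -293.  165.]
 [ 555. -280.  284.]]
```

View pics/s4.png

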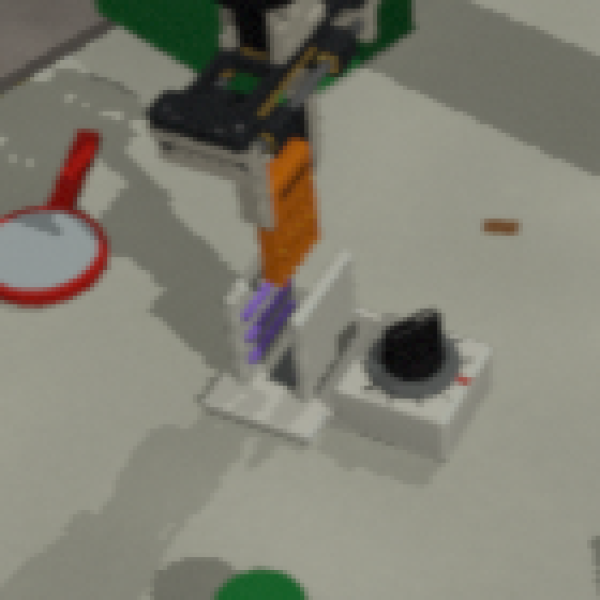

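The comb hangs directly above and square to the gap between the panels, lower end at crop (285,275). I'll lower it in small rows.

>>> {"name": "move_arm", "arguments": {"targets": [{"claw":-1,"delta_pos":[6,0,3],"rotation":[0,0,0]},{"claw":-1,"delta_pos":[12,0,0],"rotation":[0,0,0]},{"claw":-1,"delta_pos":[12,0,0],"rotation":[0,0,0]},{"claw":-1,"delta_pos":[0,0,0],"rotation":[0,0,0]}]}}

```text
t: 15.95
tcp_pos: [527.8, -304.1, 142.5]
tcp_rot: [0.573, 0.414, 0.574, -0.414]
wrist_force: [0.4, 0.6, -0.6]
gripper_width: 58.2
```

```bash
python3 -c "
from h import *
plan([527,-304.5,72],18.2,-1,12)"
```

```text
t 15.95 tcp [ 527.8 -304.1  142.5] w 58.2 F [ 0.4  0.6 -0.6] 6
[{"claw": -1, "delta_pos": [11.7, -0.1, 0.0], "rotation": [0.0, -0.0, 0.0]}, {"claw": -1, "delta_pos": [11.7, -0.1, 0.0], "rotation": [0.0, -0.0, 0.0]}, {"claw": -1, "delta_pos": [11.7, -0.1, 0.0], "rotation": [0.0, -0.0, 0.0]}, {"claw": -1, "delta_pos": [11.7, -0.1, 0.0], "rotation": [0.0, -0.0, 0.0]}, {"claw": -1, "delta_pos": [11.7, -0.1, 0.0], "rotation": [0.0, -0.0, 0.0]}, {"claw": -1, "delta_pos": [11.7, -0.1, 0.0], "rotation": [0.0, -0.0, 0.0]}]
```

>>> {"name": "move_arm", "arguments": {"targets": [{"claw":-1,"delta_pos":[12,0,0],"rotation":[0,0,0]},{"claw":-1,"delta_pos":[12,0,0],"rotation":[0,0,0]},{"claw":-1,"delta_pos":[12,0,0],"rotation":[0,0,0]},{"claw":-1,"delta_pos":[12,0,0],"rotation":[0,0,0]},{"claw":-1,"delta_pos":[7,0,0],"rotation":[0,0,0]},{"claw":-1,"delta_pos":[3,0,0],"rotation":[0,0,0]},{"claw":-1,"delta_pos":[2,0,0],"rotation":[0,0,0]}]}}

```text
t: 16.82
tcp_pos: [527.8, -304.1, 78.0]
tcp_rot: [0.573, 0.414, 0.574, -0.414]
wrist_force: [0.3, -0.6, -0.3]
gripper_width: 57.5
```

```bash
python3 -c "
from h import *
plan([527,-304.5,71.4],18.2,-1,12)"
```

```text
t 16.825 tcp [ 527.8 -304.1   78. ] w 57.5 F [ 0.3 -0.6 -0.3] 1
[{"claw": -1, "delta_pos": [6.6, -0.9, 0.1], "rotation": [0.003, -0.001, 0.001]}]
```

>>> {"name": "move_arm", "arguments": {"targets": [{"claw":-1,"delta_pos":[3,-1,0],"rotation":[0,0,0]},{"claw":-1,"delta_pos":[2,0,0],"rotation":[0,0,0]},{"claw":-1,"delta_pos":[2,0,0],"rotation":[0,0,0]}]}}

```text
t: 17.2
tcp_pos: [527.3, -305.0, 71.5]
tcp_rot: [0.573, 0.414, 0.573, -0.414]
wrist_force: [-0.8, 0.3, 0.5]
gripper_width: 57.9
```

>>> {"name": "move_arm", "arguments": {"targets": [{"claw":-1,"delta_pos":[1.5,0,0],"rotation":[0,0,0]},{"claw":-1,"delta_pos":[0.5,0,0],"rotation":[0,0,0]}]}}

```text
t: 17.45
tcp_pos: [527.5, -305.4, 71.4]
tcp_rot: [0.574, 0.414, 0.573, -0.414]
wrist_force: [-0.4, -0.4, -0.9]
gripper_width: 57.9
```

>>> {"name": "move_arm", "arguments": {"targets": [{"claw":-1,"delta_pos":[1.5,0,0],"rotation":[0,0,0]},{"claw":-1,"delta_pos":[1,0,0],"rotation":[0,0,0]}]}}

```text
t: 17.7
tcp_pos: [527.6, -305.6, 71.3]
tcp_rot: [0.575, 0.414, 0.572, -0.414]
wrist_force: [-2.7, 2.2, 6.6]
gripper_width: 58.1
```

Contact comes at the predicted height (71.4), so I'll release and withdraw.

>>> {"name": "move_arm", "arguments": {"targets": [{"claw":0.4,"delta_pos":[0,0,0],"rotation":[0,0,0]},{"claw":0.7,"delta_pos":[0,0,0],"rotation":[0,0,0]},{"claw":0.7,"delta_pos":[0,0,0],"rotation":[0,0,0]},{"claw":0.7,"delta_pos":[-15,0,0],"rotation":[0,0,0]},{"claw":0.7,"delta_pos":[-30,0,0],"rotation":[0,0,0]},{"claw":0.7,"delta_pos":[-35,0,0],"rotation":[0,0,0]},{"claw":0,"delta_pos":[-20,0,0],"rotation":[0,0,0]},{"claw":0,"delta_pos":[0,0,0],"rotation":[0,0,0]}]}}

```text
t: 18.7
tcp_pos: [528.0, -305.8, 177.2]
tcp_rot: [0.575, 0.413, 0.571, -0.414]
wrist_force: [-0.4, 0.2, -1.0]
gripper_width: 64.0
```

```bash
python3 - <<'E'
from h import *
im,d=snapshot('scene'); save('s5',cv2.resize(im[70:210,160:300],(600,600),interpolation=3))
P=cloud('scene',d); h,s,v=cv2.split(cv2.cvtColor(im,cv2.COLOR_RGB2HSV))
th=np.radians(18.3); ex=np.array([np.cos(th),np.sin(th)]); ey=np.array([-ex[1],ex[0]]); c0=np.array([527,-304.5])
o=(h>3)&(h<22)&(s>140); q=P[o]; q=q[(np.hypot(q[:,0]-527,q[:,1]+304)<60)&(q[:,2]>92)&(q[:,2]<112)]
L=np.c_[(q[:,:2]-c0)@ex,(q[:,:2]-c0)@ey].astype(np.float32); print(len(L),cv2.minAreaRect(L),np.median(q[:,2]))
dg=c0+100*ey; print('dial',dg)
# dial yaw 0.575 -> bar dir
plan([*dg,175],18.3+57,0,50)
E
```

```text
78 ((1.8260860443115234, 2.9539623260498047), (57.94052505493164, 15.947341918945312), 1.1385022401809692) 99.1577880913364
dial [ 495.6007544  -209.55745224]
t 18.75 tcp [ 527.5 -305.5  176.1] w 59.7 F [ 0.7  0.7 -0.5] 6
[{"claw": 0, "delta_pos": [0.1, -0.0, -16.8], "rotation": [-0.166, 0.001, 0.0]}, {"claw": 0, "delta_pos": [0.1, 2.8, -16.6], "rotation": [-0.166, 0.001, 0.0]}, {"claw": 0, "delta_pos": [0.2, 5.5, -15.9], "rotation": [-0.166, 0.001, 0.0]}, {"claw": 0, "delta_pos": [0.2, 8.0, -14.8], "rotation": [-0.166, 0.001, 0.0]}, {"claw": 0, "delta_pos": [0.2, 10.4, -13.3], "rotation": [-0.166, 0.001, 0.0]}, {"claw": 0, "delta_pos": [0.2, 12.4, -11.4], "rotation": [-0.166, 0.001, 0.0]}]
```

View pics/s5.png

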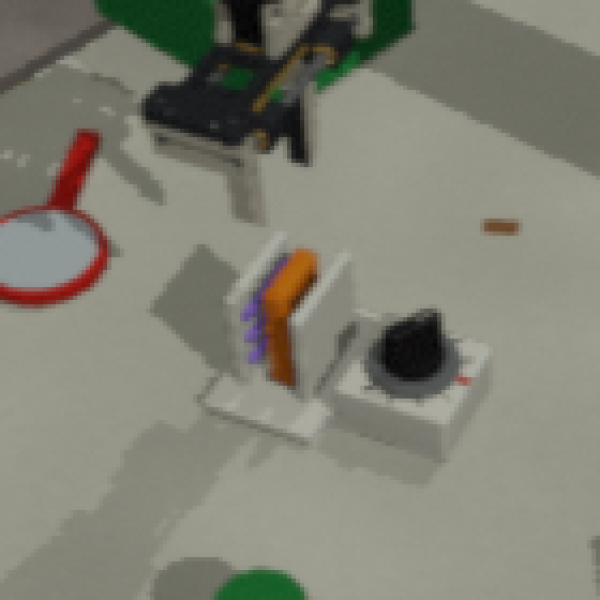

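The comb stands upright in the slot between the panels, top at crop (292,275), and is free of the fingers. Now the dial.

>>> {"name": "move_arm", "arguments": {"targets": [{"claw":0,"delta_pos":[0,0,-17],"rotation":[-0.166,0,0]},{"claw":0,"delta_pos":[0,3,-17],"rotation":[-0.166,0,0]},{"claw":0,"delta_pos":[0,5,-16],"rotation":[-0.166,0,0]},{"claw":0,"delta_pos":[0,8,-15],"rotation":[-0.166,0,0]},{"claw":0,"delta_pos":[0,10,-13],"rotation":[-0.166,0,0]},{"claw":0,"delta_pos":[0,10,-9],"rotation":[-0.14,0,0]},{"claw":0,"delta_pos":[0,0,0],"rotation":[0,0,0]},{"claw":0,"delta_pos":[0,0,0],"rotation":[0,0,0]}]}}

```text
t: 19.75
tcp_pos: [489.9, -207.9, 167.2]
tcp_rot: [0.698, 0.091, 0.705, -0.088]
wrist_force: [-0.4, 0.8, 0.3]
gripper_width: 46.7
```

```bash
python3 -c "
from h import *
plan([495.6,-209.6,120],75.3,0,100)"
```

```text
t 19.75 tcp [ 489.9 -207.9  167.2] w 46.7 F [-0.4  0.8  0.3] 1
[{"claw": 0, "delta_pos": [47.2, -0.4, 6.5], "rotation": [0.003, -0.01, -0.003]}]
```

>>> {"name": "move_arm", "arguments": {"targets": [{"claw":0,"delta_pos":[20,0,6],"rotation":[0,-0.01,0]},{"claw":0,"delta_pos":[20,0,0],"rotation":[0,0,0]},{"claw":0,"delta_pos":[0,0,0],"rotation":[0,0,0]}]}}

```text
t: 20.12
tcp_pos: [496.2, -211.2, 125.8]
tcp_rot: [0.701, 0.093, 0.701, -0.091]
wrist_force: [0.4, -0.1, -0.2]
gripper_width: 46.4
```

```bash
python3 -c "
from h import *
plan([495.6,-209.6,63.5],75.3,0,100)"
```

```text
t 20.125 tcp [ 496.2 -211.2  125.8] w 46.4 F [ 0.4 -0.1 -0.2] 1
[{"claw": 0, "delta_pos": [62.3, 1.2, -1.0], "rotation": [-0.005, 0.0, -0.003]}]
```

>>> {"name": "move_arm", "arguments": {"targets": [{"claw":0,"delta_pos":[15,1,-1],"rotation":[0,0,0]},{"claw":0,"delta_pos":[15,0,0],"rotation":[0,0,0]},{"claw":0,"delta_pos":[15,0,0],"rotation":[0,0,0]},{"claw":0,"delta_pos":[9,0,0],"rotation":[0,0,0]},{"claw":0,"delta_pos":[4,0,0],"rotation":[0,0,0]}]}}

```text
t: 20.75
tcp_pos: [496.3, -210.8, 64.9]
tcp_rot: [0.702, 0.094, 0.7, -0.092]
wrist_force: [-0.1, -0.3, 0.1]
gripper_width: 46.7
```

```bash
python3 -c "
from h import *
plan([495.6,-209.6,64],75.3,0,100)"
```

```text
t 20.75 tcp [ 496.3 -210.8   64.9] w 46.7 F [-0.1 -0.3  0.1] 1
[{"claw": 0, "delta_pos": [0.9, 1.0, -1.0], "rotation": [-0.007, 0.002, -0.002]}]
```

>>> {"name": "move_arm", "arguments": {"targets": [{"claw":-0.4,"delta_pos":[0,1,-1],"rotation":[0,0,0]},{"claw":-0.55,"delta_pos":[0,0,0],"rotation":[0,0,0]},{"claw":-1,"delta_pos":[0,0,0],"rotation":[0,0,0]},{"claw":-1,"delta_pos":[0,0,0],"rotation":[0,0,0]}]}}

```text
t: 21.25
tcp_pos: [495.3, -212.3, 65.5]
tcp_rot: [0.702, 0.091, 0.7, -0.094]
wrist_force: [-3.5, -9.1, -5.1]
gripper_width: 13.8
```

>>> {"name": "move_arm", "arguments": {"targets": [{"claw":-1,"delta_pos":[0,0,0],"rotation":[0.12,0,0]},{"claw":-1,"delta_pos":[0,0,0],"rotation":[0.12,0,0]},{"claw":-1,"delta_pos":[0,0,0],"rotation":[0.12,0,0]},{"claw":-1,"delta_pos":[0,0,0],"rotation":[0,0,0]}]}}

```text
t: 21.75
tcp_pos: [495.3, -212.5, 65.5]
tcp_rot: [0.673, 0.219, 0.671, -0.221]
wrist_force: [-0.3, 0.1, -2.7]
gripper_width: 13.7
```

```bash
python3 -c "
from h import *
plan([495.6,-209.6,64],18.3,-1,100)"
```

```text
t 21.75 tcp [ 495.3 -212.5   65.5] w 13.7 F [-0.3  0.1 -2.7] 4
[{"claw": -1, "delta_pos": [0.4, 0.6, -0.4], "rotation": [0.155, 0.001, -0.0]}, {"claw": -1, "delta_pos": [0.4, 0.6, -0.5], "rotation": [0.155, 0.001, -0.0]}, {"claw": -1, "delta_pos": [0.4, 0.5, -0.5], "rotation": [0.155, 0.001, -0.0]}, {"claw": -1, "delta_pos": [0.4, 0.4, -0.6], "rotation": [0.155, 0.001, -0.0]}]
```

>>> {"name": "move_arm", "arguments": {"targets": [{"claw":-1,"delta_pos":[0,0,0],"rotation":[0.12,0,0]},{"claw":-1,"delta_pos":[0,0,0],"rotation":[0.12,0,0]},{"claw":-1,"delta_pos":[0,0,0],"rotation":[0.12,0,0]},{"claw":-1,"delta_pos":[0,0,0],"rotation":[0.12,0,0]},{"claw":-1,"delta_pos":[0,0,0],"rotation":[0.08,0,0]},{"claw":-1,"delta_pos":[0,0,0],"rotation":[0,0,0]}]}}

```text
t: 22.5
tcp_pos: [495.3, -212.5, 65.5]
tcp_rot: [0.586, 0.397, 0.584, -0.398]
wrist_force: [0.8, -0.2, -2.1]
gripper_width: 13.4
```

```bash
python3 -c "
from h import *
plan([495.3,-212.5,65],18.3,-1,100)"
```

```text
t 22.5 tcp [ 495.3 -212.5   65.5] w 13.4 F [ 0.8 -0.2 -2.1] 1
[{"claw": -1, "delta_pos": [0.5, 0.0, 0.0], "rotation": [0.058, 0.004, -0.001]}]
```

>>> {"name": "move_arm", "arguments": {"targets": [{"claw":-1,"delta_pos":[0,0,0],"rotation":[0.055,0,0]},{"claw":-1,"delta_pos":[0,0,0],"rotation":[0,0,0]},{"claw":-1,"delta_pos":[0,0,0],"rotation":[0,0,0]}]}}

```text
t: 22.88
tcp_pos: [495.3, -212.5, 65.5]
tcp_rot: [0.577, 0.41, 0.574, -0.411]
wrist_force: [0.4, -0.1, -1.9]
gripper_width: 13.5
```

```bash
python3 -c "
from h import *
plan([495.3,-212.5,65],18.3,-1,100)"
```

```text
t 22.875 tcp [ 495.3 -212.5   65.5] w 13.5 F [ 0.4 -0.1 -1.9] 1
[{"claw": -1, "delta_pos": [0.5, 0.0, 0.0], "rotation": [0.011, 0.004, -0.002]}]
```

>>> {"name": "move_arm", "arguments": {"targets": [{"claw":-0.4,"delta_pos":[0,0,0],"rotation":[0,0,0]},{"claw":0,"delta_pos":[0,0,0],"rotation":[0,0,0]},{"claw":0,"delta_pos":[0,0,0],"rotation":[0,0,0]},{"claw":0,"delta_pos":[-20,0,0],"rotation":[0,0,0]},{"claw":0,"delta_pos":[-40,0,0],"rotation":[0,0,0]},{"claw":0,"delta_pos":[-50,0,0],"rotation":[0,0,0]},{"claw":0,"delta_pos":[-20,-40,-20],"rotation":[0,0,0]},{"claw":0,"delta_pos":[0,-55,-20],"rotation":[0,0,0]},{"claw":0,"delta_pos":[0,-55,-20],"rotation":[0,0,0]},{"claw":0,"delta_pos":[0,0,-30],"rotation":[0,0,0]}]}}

```text
t: 24.12
tcp_pos: [320.6, -178.2, 200.1]
tcp_rot: [0.579, 0.408, 0.573, -0.411]
wrist_force: [0.7, 0.7, 0.7]
gripper_width: 46.3
```

```bash
python3 - <<'E'
from h import *
im,d=snapshot('top'); im2,d2=snapshot('scene')
save('s6',np.hstack([cv2.resize(im[205:285,315:395],(400,400),interpolation=3),cv2.resize(im2[100:200,190:290],(400,400),interpolation=3)]))
th=np.radians(18.3); ex=np.array([np.cos(th),np.sin(th)]); ey=np.array([-ex[1],ex[0]]); c0=np.array([527,-304.5])
for n,i,D in(('top',im,d),('scene',im2,d2)):
    P=cloud(n,D); h,s,v=cv2.split(cv2.cvtColor(i,cv2.COLOR_RGB2HSV)); L=np.stack([(P[...,:2]-c0)@ex,(P[...,:2]-c0)@ey,P[...,2]],-1)
    k=(abs(L[...,0])<50)&(abs(L[...,1])<22); o=k&(h>3)&(h<22)&(s>140)&(L[...,2]>94)&(L[...,2]<110)
    if o.sum()>4: print(n,'comb top',cv2.minAreaRect(L[o][:,:2].astype(np.float32)))
    m=(abs(L[...,0])<40)&(abs(L[...,1]-100)<40)&(L[...,2]>80)&(L[...,2]<95); print('dial',m.sum(),cv2.minAreaRect(L[m][:,:2].astype(np.float32)) if m.sum()>4 else '')
print(readout.observe()['tcp_pos'],readout.observe()['t'])
E
```

```text
top comb top ((-1.5180931091308594, 2.7345852851867676), (17.41206932067871, 49.2703971862793), 89.34449768066406)
dial 53 ((0.25238895416259766, 100.34146881103516), (13.573291778564453, 45.33401107788086), 1.6499284505844116)
scene comb top ((3.057466506958008, 3.075289726257324), (57.05998229980469, 15.280208587646484), 1.789756178855896)
dial 64 ((0.9388918876647949, 98.43299865722656), (18.611934661865234, 45.26034164428711), 1.3853143453598022)
[ 321.52665168 -175.79049929  200.03360618] 24.225
```

View pics/s6.png

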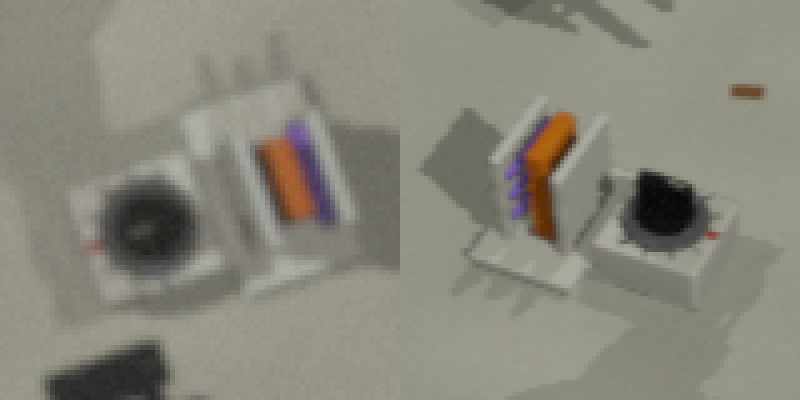

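The top view shows the dial bar pointing at the red mark at (95,246), with its light pointer on that side. The comb stands centred between the panels at (288,180), and the arm is clear.

```bash
python3 -c "
from h import *
print(order.close_job())"
```

```text
the job is handed in; nothing more can be done
None
```

I carried out the whole task and handed it in at about 24 s of the 69 s allowed. The hand-in gave no verdict, so the result below rests on my own last checks.

**What I did:**
- I gripped the comb by its broad faces, lifted it out of the tin, stood it on the clear chest top and let go.
- I regripped it by its edges and lowered it slowly into the slot. It touched the floor at the predicted height with about 7 N, and I released it there.
- I gripped the dial, turned it about 1 rad clockwise, released it and moved the arm clear.

**Last checks:**
- **Comb:** it stands upright and free, about 3 mm off the slot centre across the slot. Along the slot the two cameras disagreed, reading −1.5 mm and +3 mm, but both are well inside the 15 mm limit. It is square to the slot within about 2°.
- **Timer:** the dial bar lies within about 0.03 rad of the red-mark direction, with the pointer on the red side. The pointer line itself was faint in the picture.
- **Dial position:** my grip on the dial settled about 3 mm from where the cameras put its axis. That may be a small calibration error, and the tolerances cover it.
- **Other things on the chest:** I did not measure these at the end. My path kept clear of them, and nothing looked moved in the pictures.

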